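Square up the coasters in the corner tray

TASK

One coaster lies askew in the corner tray and two lie on the counter: make one neat flat pile of all three in the tray, in any order, each lengthways along the side fence, ring side up, and the whole pile squared hard up against both fences so that all edges are flush and no gap is left. Feel for the fences gently: the tray must stay where it stands, and the cup, jug and bell must be left alone.

Things in the scene. Friction and masses are not known exactly. Their poses are not given: they have to be found in the camera images.
- tray: Loose tray, about 1.8 kg: pale marble base (x -61 to +65, y -62 to +62 mm, floor at z = 10 mm) and two dark steel fences meeting in a corner, up to z = 57 mm; other sides open. Origin: on the base's underside; z up. Inner faces: end fence x = +56 mm, side fence y = -54 mm.
- tray_corner (a point): Inner corner of the tray: where the two fences' inner faces meet its floor; axes as the tray's. The tray is held only by friction: about 8 to 18 N against a fence make it slide, while sliding the pile of coasters over its floor takes 1 to 4 N.
- oak_mid (a point): Centre (half-way up) of a loose flat coaster, pale oak with a brown ring, 84 x 58 x 15 mm, about 80 g. x along its 84 mm length, y along its 58 mm width, z up through its 15 mm thickness. It starts lying flat on the worktop, ring side up.
- walnut_mid (a point): Centre (half-way up) of a loose flat coaster, dark walnut with a pale ring, 84 x 58 x 15 mm, about 80 g. x along its 84 mm length, y along its 58 mm width, z up through its 15 mm thickness. It starts lying flat on the worktop, ring side up.
- green_mid (a point): Centre (half-way up) of a loose flat coaster, green-painted wood with a pale ring, 84 x 58 x 15 mm, about 80 g. x along its 84 mm length, y along its 58 mm width, z up through its 15 mm thickness. It starts lying flat and askew on the tray's floor, clear of both fences, ring side up.
- reusable_cup_mid (a point): Bystander: reusable cup with a teal lid and cork band, 73 mm wide, 100 mm tall, loose; centre, half-way up.
- milk_jug_mid (a point): Bystander: small steel milk jug, 80 x 74 x 76 mm, loose; centre, half-way up.
- service_bell_mid (a point): Bystander: domed counter bell, 74 mm wide, 50 mm tall, loose; centre, half-way up.

How it is judged (in metres and radians):
At the end, for the whole second after the job is handed in: All three coasters lie flat in the tray in one pile (centres below 55 mm), ring side up, long sides along the tray's x within 0.05 rad, each within 2.2 mm of touching both fences (centre at x = +14 mm, y = -25 mm in the tray's frame); the tray within 10 mm of where it stood (x of oak_mid in the frame of tray between 0.0118 and 0.0162 m and y of oak_mid in the frame of tray between -0.0272 and -0.0228 m and angle between the x axis of each of oak_mid, walnut_mid, green_mid and the x axis of tray, either way round below 0.05 rad and angle between each of oak_mid, walnut_mid, green_mid's own z axis and vertical below 0.06 rad and height (world z) of each of oak_mid, walnut_mid, green_mid below 0.055 m and x of walnut_mid in the frame of tray between 0.0118 and 0.0162 m and y of walnut_mid in the frame of tray between -0.0272 and -0.0228 m and x of green_mid in the frame of tray between 0.0118 and 0.0162 m and y of green_mid in the frame of tray between -0.0272 and -0.0228 m and distance of tray from where it was at the start of the episode below 0.01 m).
It fails at once if the reusable cup is pushed more than 20 mm or knocked over (distance of reusable_cup_mid from where it was at the start of the episode above 0.02 m).
It fails at once if the milk jug is pushed more than 20 mm or knocked over (distance of milk_jug_mid from where it was at the start of the episode above 0.02 m).
It fails at once if the service bell is pushed more than 20 mm or knocked over (distance of service_bell_mid from where it was at the start of the episode above 0.02 m).
It fails at once if the tray is shoved more than 10 mm (distance of tray from where it was at the start of the episode above 0.01 m).
It also fails if it takes over 72 s, if anything falls off the work surface, if the arm or the gripper's body presses on something with over 40 N, if the wrist force passes 120 N, or if a joint passes its speed limit or range.

ROBOT

A 6-joint arm with a two-finger parallel gripper is mounted at the origin on a cart in front of the work surface, level with it; the furniture and walls round the work are solid. World frame = base frame: x ahead of the robot, y to its left, z up, the work surface at z = 0. Lengths are in mm, angles in rad, forces in N, time in s.
With the tool pointing down it reaches from about 375 to 975 mm from the base axis. Payload 3.8 kg.
Tool frame: the origin (TCP) lies on the centre line of the jaws, within the pads' length; the fingertips stand tips_ahead ahead of it and the grasp point (between the pads) lies 8 mm behind it (tips_ahead is the distance from the TCP to the fingertips, in mm); z points along the fingers, y is the direction in which the jaws open and shut (so a half turn about z gives the same grasp; the last joint's range is limited). The gripper opens to 88 mm and grips with 3 to 60 N. Pads are 18 mm wide; open, the fingers measure 123 mm over their backs; the gripper's body (75 mm by 187 mm) begins 45 mm behind the grasp point.
Start: joints at [-1.375, 0.264, 1.604, -0, 1.274, -0.037], TCP at [155.719, -656.787, 220.106] pointing down, gripper open.
Joint ranges: [-2.63, 2.63], [-0.94, 2.18], [0.31, 2.57], [-1.31, 4.45], [0, 2.66], [-2.55, 2.55]. Speed limits (rad/s): [2.57, 2.57, 3.14, 3.14, 3.14, 3.14].

INTERFACE

Orientations are given as a rotation vector (axis times angle).
In Python, from plant import get_state, snapshot, camera_info, job_done, tips_ahead gives the robot as it stands. The module is installed in compiled form; this text tells all that it offers.
- The arm moves only by the tool step_arm, never from a script. Its argument "series" is a list of rows, each a list of 7 numbers: the turn, a rotation vector about the tool's x, y, z in rad, then the shift along the tool's x, y, z in cm, then the opening, from -1 (shut) to 1 (fully open), so that 0 is half open. In form: [[ax, ay, az, dx, dy, dz, claw], ...]. A call has 1 to 12 rows; each row shifts and turns the commanded pose from where the row before left it, along the tool's axes as they then stand; what a row does not reach is not made up. A row lasts 1/10 s, in which the tool goes at most 50 mm and 8.59 degrees, less where a joint would pass 70% of its speed; a pose out of reach is approached as far as the arm can. A call is refused whole if a number of a shift passes 5 or a number of a turn 0.15, either way. A call with a gripper value outside its range is refused whole. The fingers move at their own pace and stop on an object; "force" is the grip in N (left out, the last holds). Time passes only in rows, so rows that do not move let the fingers close. It gives the time, the measured TCP pose, the force and the opening at its end, in the units of the state.
- get_state(): the state, without advancing time (a new reading comes with each control period).
- snapshot(name): name is "side" or "top" or "wrist"; returns (picture, depth): 420x560x3 uint8, red, green, blue; 420x560 float32, mm along the optical axis (not along the pixel's ray), 0 where there is no reading.
- camera_info(name): a dict with "fx", "fy", "cx", "cy" (pixels), "xyz" and "rotation" of the camera in the world. Camera axes: x right, y up, looking along -z (the intrinsics and any distortion apply to the point x, -y, -z); pixel columns grow to the right and rows downward; lengths in mm; the calibration is good to about 2 mm. A picture is of the moment at which its call begins: read the wrist's pose just before it. camera_info takes no time and is no camera call; for the wrist camera it gives the pose at the moment of the call.
- job_done(): hands the job in, once; it reports no verdict.
The state is a dict: "t": time; "joint_pos": joint angles; "joint_velocities": joint speeds; "tau": joint torques, N m; "tool_pos": TCP position; "orientation": TCP orientation; "ft_force": force on the tool from outside, world axes, zero at the start; "ft_torque": the same for the moment, N m; "gripper_width": opening from 0.0 (shut) to 1.0 (fully open).
Only numpy, scipy, OpenCV 4.12 (cv2) and the standard library are available. Lean on these libraries where they do the work, as an engineer would, in place of code of your own. Each camera call takes 0.05 s, during which the arm holds its last target. There are 200 camera calls.

## Working session

There is one attempt and no reset: what is moved stays moved. The work goes in short steps, Python scripts to look and compute and a tool call to move; the robot and the scene stay as the last step left them, time stands still between calls to the robot, and variables do not carry over. Pictures are saved under pics/ and viewed, about 8 in all and at most 12, crops included, and the job is handed in when it is done.

Besides the shell and the picture viewer there is one more tool, called after "Emit:" by a JSON object that holds its "api" and its "payload", one argument or row to a line. step_arm: Moves the arm, as the interface text tells. Its arguments: {"type":"object","properties":{"series":{"type":"array"},"force":{"type":"number"}},"required":["series"]}

```bash
mkdir -p pics
cat > h.py <<'E'
import numpy as np, cv2
from plant import *
def pts(name, ret=False):
    c=camera_info(name); im,d=snapshot(name)
    v,u=np.mgrid[:420,:560]
    P=np.stack([(u-c['cx'])/c['fx']*d,-(v-c['cy'])/c['fy']*d,-d],-1)
    R=np.array(c['rotation']); 
    if R.shape!=(3,3): R=cv2.Rodrigues(R.astype(float))[0]
    W=P@R.T+np.array(c['xyz']); W[d==0]=np.nan
    return im,d,W
E
python3 - <<'E'
from h import *
s=get_state(); print(s, tips_ahead)
for n in('top','side'):
    c=camera_info(n);print(n,c)
    im,d,W=pts(n); np.savez(f'{n}.npz',im=im,W=W)
    cv2.imwrite(f'pics/{n}0.png',im[:,:,::-1])
E
```

```text
{'t': 0.0, 'joint_pos': array([-1.37493313e+00,  2.64723468e-01,  1.60531375e+00, -2.77977009e-05,
        1.27368546e+00, -3.69191366e-02]), 'joint_velocities': array([-0.00110214,  0.00033337,  0.00057135, -0.00070964,  0.00224193,
        0.00066851]), 'tau': array([-1.61745291e-03, -5.02114892e+01, -3.56870270e+01,  7.29281455e-02,
        2.92541238e-02, -1.69441237e-04]), 'tool_pos': array([ 155.54931083, -656.09469382,  218.84057091]), 'orientation': array([-3.11822890e+00, -3.64595015e-01,  3.07018729e-04]), 'ft_force': array([-0.01919324, -0.3994453 , -0.92787175]), 'ft_torque': array([-0.02271015, -0.00151561, -0.01933026]), 'gripper_width': 1.0017294436196336} 11.0
top {'fx': 481.3623985041285, 'fy': 481.3623985041285, 'cx': 281.6890142475079, 'cy': 211.86276361520567, 'xyz': array([ 551.82841435,   12.68822035, 1000.08787705]), 'rotation': array([ 0.02777965, -0.03253447, -1.54282651])}
side {'fx': 420.7076987077327, 'fy': 420.7076987077327, 'cx': 276.5578702465812, 'cy': 211.3068972521218, 'xyz': array([ 261.6863144 , -791.62792093,  583.74885584]), 'rotation': array([ 1.01872183, -0.20165492, -0.35810339])}
```

View pics/top0.png

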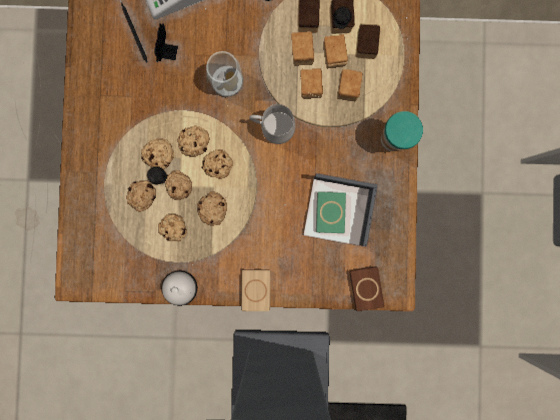

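View pics/side0.png

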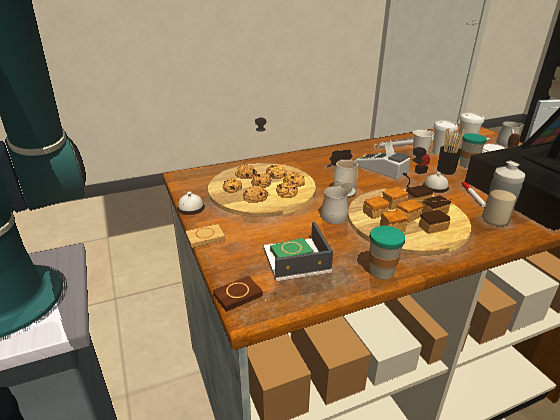

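Top picture: green (331,212) is in the tray, the fences are at its top and right, oak is at (256,290), walnut (366,289), cup (403,130), jug (278,124), bell (179,288). The side picture agrees. Now to turn these into metric poses.

```bash
cat >> h.py <<'E'
def rect(W,mask,tag):
    p=W[mask]; p=p[~np.isnan(p).any(1)]
    z=np.median(p[:,2]); p=p[abs(p[:,2]-z)<5]
    (c,(w,h),a)=cv2.minAreaRect(p[:,:2].astype(np.float32))
    if w<h: a+=90
    a=(a+90)%180-90
    print(tag,'c',np.round(c,1),'size',round(w,1),round(h,1),'long-axis deg',round(a,2),'z',round(float(z),1),len(p))
def big(m):
    n,l,s,_=cv2.connectedComponentsWithStats(m.astype(np.uint8)); 
    return l==1+np.argmax(s[1:,4])
E
python3 - <<'E'
from h import *
D=np.load('top.npz'); im,W=D['im'],D['W']
Z=W[...,2]
v,u=np.mgrid[:420,:560]
box=lambda a,b,c,d:(u>a)&(u<b)&(v>c)&(v<d)
for n,b in dict(oak=(232,282,262,320),walnut=(340,392,258,318)).items():
    rect(W,big(box(*b)&(Z>8)&(Z<30)),n)
hsv=cv2.cvtColor(im,cv2.COLOR_RGB2HSV)
rect(W,big(box(305,365,185,240)&(Z>17)&(Z<33)),'green')
g=box(298,385,165,255)
rect(W,big(g&(Z>4)&(Z<35)),'base')
f=big(g&(Z>48)&(Z<66)); p=W[f][:,:2]; rect(W,f,'fences')
print('hull',np.round(cv2.approxPolyDP(cv2.convexHull(p.astype(np.float32)),4,True)[:,0],1).tolist())
for n,b in dict(cup=(380,428,108,156),jug=(245,300,100,148),bell=(155,202,265,310)).items():
    rect(W,big(box(*b)&(Z>25)),n)
print('table z',np.nanmedian(Z[box(285,300,265,290)]))
cv2.imwrite('pics/crop.png',cv2.resize(im[160:325,225:400,::-1],None,fx=4,fy=4,interpolation=cv2.INTER_CUBIC)[:600])
E
```

```text
oak c [429.8  60.3] size 83.7 57.4 long-axis deg 1.63 z 13.7 1168
walnut c [ 438.9 -167.3] size 83.9 58.0 long-axis deg 10.82 z 13.8 1169
green c [592.7 -89.2] size 58.2 84.1 long-axis deg -0.6 z 24.0 1175
base c [ 597.8 -101.8] size 116.6 124.8 long-axis deg -8.83 z 10.6 1982
fences c [ 597.6 -105.6] size 124.4 124.3 long-axis deg 80.91 z 55.3 524
hull [[665.2000122070312, -53.5], [527.5999755859375, -149.60000610351562], [528.0, -156.1999969482422], [648.4000244140625, -173.89999389648438]]
cup c [ 749.3 -216.1] size 69.7 70.2 long-axis deg -85.77 z 97.8 1103
jug c [766.   30.9] size 72.5 71.8 long-axis deg 34.84 z 41.0 81
bell c [429.  216.7] size 54.1 55.6 long-axis deg -14.12 z 31.8 520
table z -1.2021224829562698
```

View pics/crop.png

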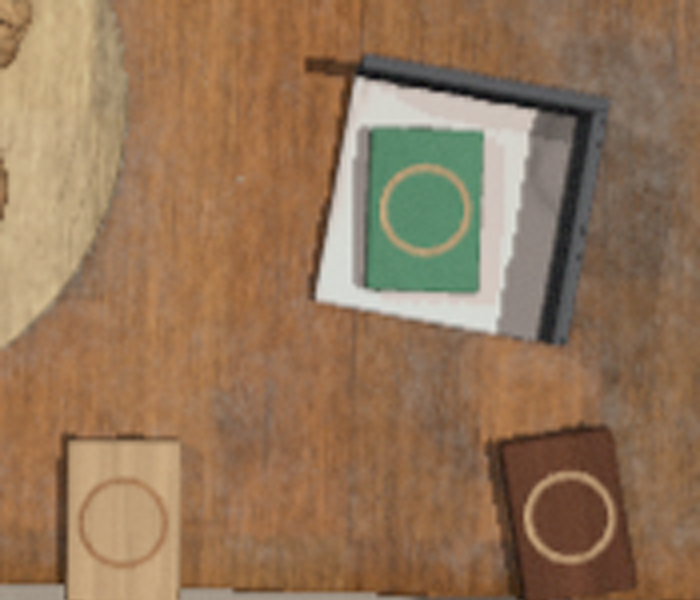

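The tray origin is near (594.5,-104) with yaw about -9°. Green sits at tray (-4,+14), which leaves room for a finger beside the side fence. I'll stack on green, then push.

```bash
cat > go.py <<'E'
import sys; from h import *
from scipy.spatial.transform import Rotation as R
s=get_state(); r=R.from_rotvec(s['orientation']); p=s['tool_pos']
m=r.as_matrix(); yaw=np.degrees(np.arctan2(m[1,0],m[0,0]))
print('t',round(s['t'],2),'p',np.round(p,1),'yaw',round(yaw,2),'tilt',np.round(np.degrees(m[:2,2]),2),'F',np.round(s['ft_force'],1),'w',round(88*s['gripper_width'],1))
if len(sys.argv)>4:
    x,y,z,w=map(float,sys.argv[1:5]); d=(w-yaw+180)%360-180
    T=np.array([x,y,z])-p; n=int(np.ceil(max(np.linalg.norm(T)/45,abs(d)/6,1)))
    print('n',n,'| total yaw az',round(-np.radians(d),4),'| tool cm BEFORE turn',np.round(m.T@T/10,3),'AFTER turn',np.round((m@R.from_euler('z',-d,degrees=True).as_matrix()).T@T/10,3))
E
python3 go.py 438.9 -167.3 80 10.8
```

```text
t 0.1 p [ 155.6 -656.2  218.9] yaw 13.34 tilt [-0.02  0.11] F [-0.3 -0.4  0.9] w 88.0
n 13 | total yaw az 0.0443 | tool cm BEFORE turn [ 38.845 -41.003  13.975] AFTER turn [ 36.991 -42.683  13.975]
```

Emit:
{"api": "step_arm", "payload": {
  "series": [
    [0, 0, 0.044, 0, 0, 0, 1],
    [0, 0, 0, 3.0, -3.5, 1.1, 1],
    [0, 0, 0, 3.0, -3.5, 1.1, 1],
    [0, 0, 0, 3.0, -3.5, 1.1, 1],
    [0, 0, 0, 3.0, -3.5, 1.1, 1],
    [0, 0, 0, 3.0, -3.5, 1.1, 1],
    [0, 0, 0, 3.0, -3.5, 1.1, 1],
    [0, 0, 0, 3.0, -3.5, 1.1, 1],
    [0, 0, 0, 3.0, -3.5, 1.1, 1],
    [0, 0, 0, 3.0, -3.5, 1.1, 1],
    [0, 0, 0, 3.0, -3.5, 1.1, 1],
    [0, 0, 0, 3.0, -3.5, 1.1, 1]
  ],
  "force": 15
}}

```text
t: 1.3
tool_pos: [407.9, -214.8, 98.6]
orientation: [3.128, 0.296, 0.0]
ft_force: [0.2, -0.5, -0.4]
gripper_width: 0.999
```

Emit:
{"api": "step_arm", "payload": {
  "series": [
    [0, 0, 0, 2.0, -2.1, 0.9, 1],
    [0, 0, 0, 2.0, -2.1, 0.9, 1],
    [0, 0, 0, 0, 0, 0, 1],
    [0, 0, 0, 0, 0, 0, 1]
  ]
}}

```text
t: 1.7
tool_pos: [438.6, -167.5, 80.7]
orientation: [-3.127, -0.299, 0.002]
ft_force: [-0.9, 0.6, -0.8]
gripper_width: 1.0
```

```bash
python3 go.py 438.9 -167.3 14 10.8
python3 - <<'E'
from h import *
im,d,W=pts('wrist'); cv2.imwrite('pics/w1.png',im[:,:,::-1]); np.savez('w1.npz',im=im,W=W)
E
```

```text
t 1.7 p [ 438.6 -167.5   80.7] yaw 10.94 tilt [-0.08  0.01] F [-0.9  0.6 -0.8] w 88.0
n 2 | total yaw az 0.0024 | tool cm BEFORE turn [ 0.046 -0.012  6.669] AFTER turn [ 0.046 -0.012  6.669]
```

View pics/w1.png

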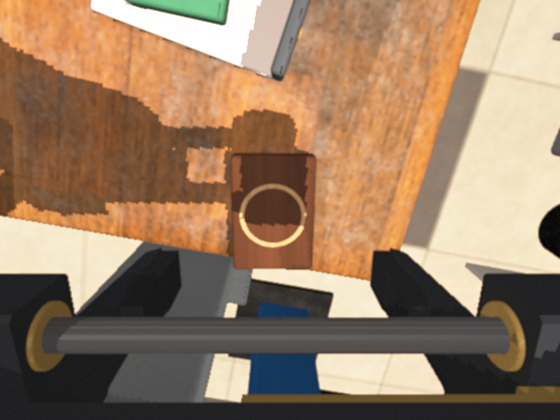

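The wrist view shows walnut square between the jaws, ring at (273,215). Going down to grasp.

Emit:
{"api": "step_arm", "payload": {
  "series": [
    [0, 0, 0, 0, 0, 3.0, 1],
    [0, 0, 0, 0, 0, 2.5, 1],
    [0, 0, 0, 0, 0, 1.15, 1],
    [0, 0, 0, 0, 0, 0, 1],
    [0, 0, 0, 0, 0, 0, 0.2],
    [0, 0, 0, 0, 0, 0, 0.2],
    [0, 0, 0, 0, 0, 0, 0.2],
    [0, 0, 0, 0, 0, 0, 0.2],
    [0, 0, 0, 0, 0, 0, 0.2],
    [0, 0, 0, 0, 0, 0, 0.2]
  ],
  "force": 15
}}

```text
t: 2.75
tool_pos: [439.2, -167.9, 14.8]
orientation: [3.127, 0.296, 0.001]
ft_force: [0.4, -0.1, -0.2]
gripper_width: 0.603
```

Emit:
{"api": "step_arm", "payload": {
  "series": [
    [0, 0, 0, 0, 0, -3.0, 0.2],
    [0, 0, 0, 0, 0, -4.0, 0.2],
    [0, 0, 0, 0, 0, -2.0, 0.2],
    [0, 0, 0, 0, 0, 0, 0.2]
  ]
}}

```text
t: 3.15
tool_pos: [441.9, -169.1, 108.2]
orientation: [3.124, 0.296, 0.01]
ft_force: [0.4, 0.0, -0.8]
gripper_width: 0.596
```

```bash
python3 go.py 592 -93 104 -9
python3 - <<'E'
from h import *
im,d,W=pts('wrist'); cv2.imwrite('pics/w2.png',im[:,:,::-1]); np.savez('w2.npz',im=im,W=W)
E
```

```text
t 3.15 p [ 441.9 -169.1  108.2] yaw 10.83 tilt [ 0.39 -0.17] F [ 0.4  0.  -0.8] w 52.4
n 4 | total yaw az 0.3461 | tool cm BEFORE turn [16.17  -4.659  0.503] AFTER turn [13.631 -9.868  0.503]
```

View pics/w2.png

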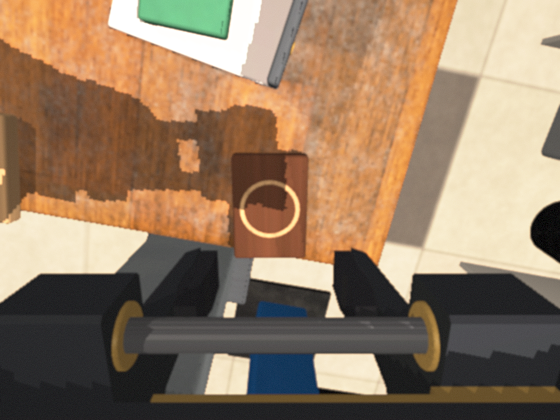

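The opening of 52 mm is less than the coaster's width and walnut still lies on the table at (270,207), so the grasp missed. I'll measure with the wrist camera to find out why.

Run:
```python
from h import *
for f in('w1','w2'):
    D=np.load(f+'.npz'); im,W=D['im'],D['W']; Z=W[...,2]
    v,u=np.mgrid[:420,:560]
    m=(u>215)&(u<330)&(v>140)&(v<280)
    for lo in (7,): rect(W,big(m&(Z>lo)&(Z<25)),f)
    print('table',np.nanmedian(Z[130:150,310:340]), 'ring',W[207,270],'finger pts',W[290,180],W[262,182],W[262,355])
print(camera_info('wrist'))
im,d,W=pts('top');Z=W[...,2]
v,u=np.mgrid[:420,:560]
for n,b in dict(walnut=(335,392,255,318)).items(): rect(W,big((u>b[0])&(u<b[1])&(v>b[2])&(v<b[3])&(Z>8)&(Z<30)),n)
cv2.imwrite('pics/top2.png',im[:,:,::-1])
```

```text
w1 c [ 436.8 -166.7] size 84.1 58.1 long-axis deg 10.56 z 15.1 9472
table -0.004988157625902545 ring [ 442.64465246 -163.791988     16.00640108] finger pts [ 110.22473116  -33.08254322 -390.89623629] [ 110.83062572   -6.75403255 -509.35943692] [ 4.06849089e+02 -2.36953064e+02  2.42571890e-01]
w2 c [ 437.  -166.7] size 83.6 58.1 long-axis deg 10.6 z 15.0 7712
table 0.0075875901700896975 ring [ 438.4592972  -166.87597583   16.03138966] finger pts [ 444.58560974 -134.35644337  161.69826366] [ 445.29685096 -129.98586829  141.83766113] [ 457.13915402 -201.09850211  138.50005371]
{'fx': 349.00733022672097, 'fy': 349.00733022672097, 'cx': 275.3113881099334, 'cy': 205.6893354433614, 'xyz': array([ 512.6615891 , -154.80865671,  270.95502809]), 'rotation': array([-0.24165254,  0.19523209, -1.37163532])}
walnut c [ 460.7 -163.1] size 39.1 58.1 long-axis deg -79.66 z 13.7 474
```

View pics/top2.png

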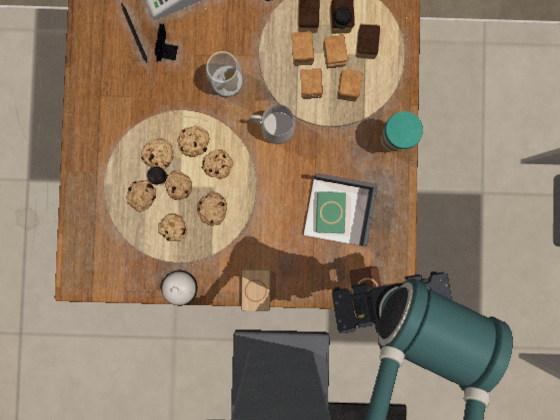

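```bash
python3 go.py
python3 - <<'E'
from h import *
from plant import tips_ahead
im,d,W=pts('wrist'); np.savez('w3.npz',im=im,W=W)
p=get_state()['tool_pos']; 
for c0,c1 in((150,225),(325,400)):
    w=W[230:300,c0:c1].reshape(-1,3); w=w[(w[:,2]>40)]
    q=np.percentile(w[:,2],[0,1,3,10,50]); print('finger z pct rel TCP',np.round(q-p[2],1)); lo=w[w[:,2]<q[2]]
    print(np.round(lo.mean(0)-p,1), len(w))
E
```

```text
t 3.25 p [ 439.  -167.9  104.5] yaw 10.83 tilt [ 0.03 -0.01] F [-0.7  0.6 -0.7] w 52.8
finger z pct rel TCP [17.8 20.  21.4 25.8 43. ]
[ 1.8 29.2 20.3] 2554
finger z pct rel TCP [18.7 20.  21.6 25.7 43.2]
[ 13.1 -29.   20.3] 2542
```

The wrist depth places the fingertips about 18 mm *above* the reported TCP, not 11 mm below it. That explains closing over the coaster without touching it. I'll check by a guarded descent over the grasp spot.

Emit:
{"api": "step_arm", "payload": {
  "series": [
    [0, 0, 0, 0, 0, 0, 1],
    [0, 0, 0, 0, 0, 3, 1],
    [0, 0, 0, 0, 0, 3, 1],
    [0, 0, 0, 0, 0, 2.4, 1],
    [0, 0, 0, 0, 0, 0.5, 1],
    [0, 0, 0, 0, 0, 0.2, 1],
    [0, 0, 0, 0, 0, 0.2, 1],
    [0, 0, 0, 0, 0, 0, 1]
  ]
}}

```text
t: 4.1
tool_pos: [439.9, -168.3, 12.5]
orientation: [3.127, 0.296, 0.002]
ft_force: [0.8, -0.2, -0.2]
gripper_width: 1.001
```

```bash
python3 go.py 437 -166.7 -14 10.6
```

```text
t 4.1 p [ 439.9 -168.3   12.5] yaw 10.82 tilt [ 0.09 -0.04] F [ 0.8 -0.2 -0.2] w 88.1
n 1 | total yaw az 0.0038 | tool cm BEFORE turn [-0.255 -0.213  2.645] AFTER turn [-0.255 -0.212  2.645]
```

Emit:
{"api": "step_arm", "payload": {
  "series": [
    [0, 0, 0, -0.2, -0.1, 0.2, 1],
    [0, 0, 0, 0, 0, 0.2, 1],
    [0, 0, 0, 0, 0, 0.2, 1],
    [0, 0, 0, 0, 0, 0, 1]
  ]
}}

```text
t: 4.5
tool_pos: [436.7, -167.3, 5.5]
orientation: [-3.128, -0.296, 0.0]
ft_force: [0.5, 0.9, 0.0]
gripper_width: 1.001
```

```bash
python3 go.py 437 -166.7 -14 10.6
```

```text
t 4.5 p [ 436.7 -167.3    5.5] yaw 10.82 tilt [-0.01  0.  ] F [0.5 0.9 0. ] w 88.1
n 1 | total yaw az 0.0038 | tool cm BEFORE turn [ 0.039 -0.051  1.953] AFTER turn [ 0.039 -0.051  1.953]
```

TCP is at 5.5 with no contact, so the stated 11 mm is wrong. I'll keep going down in small steps.

Emit:
{"api": "step_arm", "payload": {
  "series": [
    [0, 0, 0, 0, 0, 0.3, 1],
    [0, 0, 0, 0, 0, 0.3, 1],
    [0, 0, 0, 0, 0, 0.3, 1],
    [0, 0, 0, 0, 0, 0, 1]
  ]
}}

```text
t: 4.9
tool_pos: [436.3, -167.1, -4.0]
orientation: [-3.127, -0.296, 0.002]
ft_force: [0.3, 0.1, 0.7]
gripper_width: 1.0
```

Emit:
{"api": "step_arm", "payload": {
  "series": [
    [0, 0, 0, 0, 0, 0.3, 1],
    [0, 0, 0, 0, 0, 0.3, 1],
    [0, 0, 0, 0, 0, 0.2, 1],
    [0, 0, 0, 0, 0, 0, 1]
  ]
}}

```text
t: 5.3
tool_pos: [436.5, -167.2, -11.8]
orientation: [-3.127, -0.296, 0.001]
ft_force: [-0.1, 0.6, 0.1]
gripper_width: 1.0
```

```bash
python3 go.py
```

```text
t 5.3 p [ 436.5 -167.2  -11.8] yaw 10.82 tilt [-0.04  0.02] F [-0.1  0.6  0.1] w 88.0
```

Emit:
{"api": "step_arm", "payload": {
  "series": [
    [0, 0, 0, 0, 0, 0.2, 1],
    [0, 0, 0, 0, 0, 0.2, 1],
    [0, 0, 0, 0, 0, 0, 1]
  ]
}}

```text
t: 5.6
tool_pos: [436.7, -167.2, -15.7]
orientation: [-3.127, -0.296, 0.001]
ft_force: [-0.2, -1.6, -0.0]
gripper_width: 1.0
```

Emit:
{"api": "step_arm", "payload": {
  "series": [
    [0, 0, 0, 0, 0, 0.15, 1],
    [0, 0, 0, 0, 0, 0, 1]
  ]
}}

```text
t: 5.8
tool_pos: [436.8, -167.3, -17.0]
orientation: [-3.127, -0.296, 0.0]
ft_force: [0.0, 1.0, -0.2]
gripper_width: 0.997
```

Emit:
{"api": "step_arm", "payload": {
  "series": [
    [0, 0, 0, 0, 0, 0.1, 1],
    [0, 0, 0, 0, 0, 0, 1]
  ]
}}

```text
t: 6.0
tool_pos: [436.8, -167.3, -18.0]
orientation: [-3.128, -0.296, 0.0]
ft_force: [1.0, -0.1, -0.1]
gripper_width: 0.998
```

Emit:
{"api": "step_arm", "payload": {
  "series": [
    [0, 0, 0, 0, 0, -0.2, 1],
    [0, 0, 0, 0, 0, 0, -0.2],
    [0, 0, 0, 0, 0, 0, -0.2],
    [0, 0, 0, 0, 0, 0, -0.2],
    [0, 0, 0, 0, 0, 0, -0.2],
    [0, 0, 0, 0, 0, 0, -0.2],
    [0, 0, 0, 0, 0, 0, -0.2]
  ],
  "force": 15
}}

```text
t: 6.7
tool_pos: [436.8, -167.2, -15.9]
orientation: [-3.127, -0.296, 0.0]
ft_force: [0.2, 0.2, 0.6]
gripper_width: 0.661
```

Emit:
{"api": "step_arm", "payload": {
  "series": [
    [0, 0, 0, 0, 0, -2.0, -0.2],
    [0, 0, 0, 0, 0, -4.0, -0.2],
    [0, 0, 0, 0, 0, -3.0, -0.2],
    [0, 0, 0, 0, 0, 0, -0.2]
  ]
}}

```text
t: 7.1
tool_pos: [440.5, -169.0, 78.5]
orientation: [3.123, 0.296, 0.012]
ft_force: [-0.5, -0.4, -1.5]
gripper_width: 0.658
```

```bash
python3 go.py 592 -93 74 -9
python3 - <<'E'
from h import *
im,d,W=pts('wrist'); np.savez('w4.npz',im=im,W=W); Z=W[...,2]
v,u=np.mgrid[:420,:560]
p=get_state()['tool_pos']; print(p)
m=big((u>200)&(u<350)&(v>100)&(v<330)&(Z>65)&(Z<98)); rect(W,m,'held'); 
from h import rect
# tray fences in view
m=big((Z>50)&(Z<62)&(v<130)); rect(W,m,'fence')
cv2.imwrite('pics/w4.png',im[:,:,::-1])
E
```

```text
t 7.1 p [ 440.5 -169.    78.5] yaw 10.82 tilt [ 0.47 -0.21] F [-0.5 -0.4 -1.5] w 57.9
n 4 | total yaw az 0.3459 | tool cm BEFORE turn [16.301 -4.622  0.549] AFTER turn [13.768 -9.875  0.549]
[ 438.84616244 -168.23920604   76.26732456]
held c [ 443.7 -136. ] size 0.8 2.8 long-axis deg -77.43 z 97.2 12
fence c [ 543.7 -155.1] size 8.0 39.0 long-axis deg -8.87 z 56.7 1343
```

View pics/w4.png

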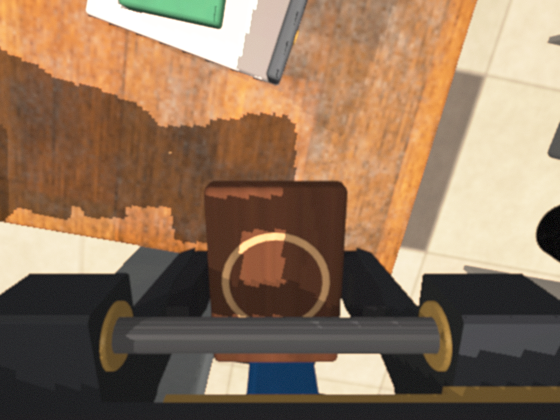

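Walnut is gripped at a width of 58, and its underside is 15.9 mm above TCP. The wrist view of the tray agrees: origin about (594,-104), yaw -8.9°. Turning, then moving over green.

Emit:
{"api": "step_arm", "payload": {
  "series": [
    [0, 0, 0.115, 0, 0, 0, -0.2],
    [0, 0, 0.115, 0, 0, 0, -0.2],
    [0, 0, 0.115, 0, 0, 0, -0.2],
    [0, 0, 0, 0, 0, 0, -0.2]
  ]
}}

```text
t: 7.55
tool_pos: [435.2, -166.6, 72.1]
orientation: [-3.131, 0.246, 0.005]
ft_force: [0.5, 0.0, -1.6]
gripper_width: 0.658
```

```bash
python3 go.py 592.2 -89.5 74 -8.9
```

```text
t 7.55 p [ 435.2 -166.6   72.1] yaw -8.97 tilt [-0.19  0.08] F [ 0.5  0.  -1.6] w 57.9
n 4 | total yaw az -0.0012 | tool cm BEFORE turn [ 14.3   -10.068  -0.232] AFTER turn [ 14.312 -10.051  -0.232]
```

Emit:
{"api": "step_arm", "payload": {
  "series": [
    [0, 0, 0, 2.9, -2.0, 0, -0.2],
    [0, 0, 0, 2.9, -2.0, 0, -0.2],
    [0, 0, 0, 2.9, -2.0, 0, -0.2],
    [0, 0, 0, 2.8, -2.0, 0, -0.2],
    [0, 0, 0, 2.7, -2.0, 0, -0.2],
    [0, 0, 0, 0, 0, 0, -0.2],
    [0, 0, 0, 0, 0, 0, -0.2]
  ]
}}

```text
t: 8.25
tool_pos: [591.7, -90.1, 72.4]
orientation: [-3.132, 0.24, 0.005]
ft_force: [-0.5, 0.9, -0.6]
gripper_width: 0.656
```

```bash
python3 go.py 592.2 -89.5 10.5 -8.9
```

```text
t 8.25 p [591.7 -90.1  72.4] yaw -8.77 tilt [-0.19  0.02] F [-0.5  0.9 -0.6] w 57.7
n 2 | total yaw az 0.0023 | tool cm BEFORE turn [ 0.06  -0.069  6.188] AFTER turn [ 0.06  -0.069  6.188]
```

Emit:
{"api": "step_arm", "payload": {
  "series": [
    [0, 0, 0, 0, 0, 2.5, -0.2],
    [0, 0, 0, 0, 0, 2.5, -0.2],
    [0, 0, 0, 0, 0, 0.8, -0.2],
    [0, 0, 0, 0, 0, 0.2, -0.2],
    [0, 0, 0, 0, 0, 0, -0.2]
  ]
}}

```text
t: 8.75
tool_pos: [592.2, -91.0, 14.2]
orientation: [3.132, -0.245, -0.001]
ft_force: [0.3, 1.5, 0.1]
gripper_width: 0.659
```

Emit:
{"api": "step_arm", "payload": {
  "series": [
    [0, 0, 0, 0, 0, 0.1, -0.2],
    [0, 0, 0, 0, 0, 0, -0.2]
  ]
}}

```text
t: 8.95
tool_pos: [593.6, -90.9, 14.4]
orientation: [3.132, -0.245, 0.003]
ft_force: [-0.6, 0.9, -0.4]
gripper_width: 0.656
```

```bash
python3 go.py; python3 -c "
from h import *
im,d,W=pts('wrist');cv2.imwrite('pics/w5.png',im[:,:,::-1])"; python3 go.py
```

```text
t 8.95 p [593.6 -90.9  14.4] yaw -8.95 tilt [ 0.12 -0.02] F [-0.6  0.9 -0.4] w 57.7
t 9.0 p [593.5 -90.9  14.3] yaw -8.94 tilt [ 0.11 -0.02] F [ 0.   0.9 -1.5] w 57.3
```

View pics/w5.png

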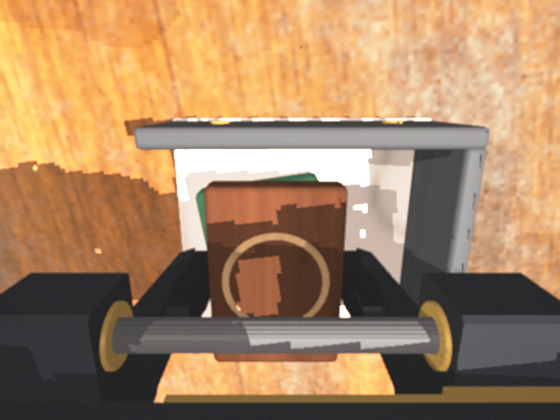

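Walnut is held square to the tray above green, clear of both fences. Lowering until it touches.

Emit:
{"api": "step_arm", "payload": {
  "series": [
    [0, 0, 0, 0, 0, 0.2, -0.2],
    [0, 0, 0, 0, 0, 0.1, -0.2],
    [0, 0, 0, 0, 0, 0, -0.2]
  ]
}}

```text
t: 9.3
tool_pos: [592.5, -90.6, 10.0]
orientation: [-3.132, 0.245, 0.0]
ft_force: [-0.3, 1.1, -1.4]
gripper_width: 0.654
```

Emit:
{"api": "step_arm", "payload": {
  "series": [
    [0, 0, 0, 0, 0, 0.1, -0.2],
    [0, 0, 0, 0, 0, 0, -0.2]
  ]
}}

```text
t: 9.5
tool_pos: [592.8, -90.6, 9.2]
orientation: [3.132, -0.245, 0.0]
ft_force: [0.5, 0.4, -0.1]
gripper_width: 0.654
```

Emit:
{"api": "step_arm", "payload": {
  "series": [
    [0, 0, 0, 0, 0, 0, 0.5],
    [0, 0, 0, 0, 0, 0, 0.6],
    [0, 0, 0, 0, 0, 0, 0.8],
    [0, 0, 0, 0, 0, 0, 0.8],
    [0, 0, 0, 0, 0, 0, 0.8],
    [0, 0, 0, 0, 0, -2.5, 0.8],
    [0, 0, 0, 0, 0, -4, 0.8],
    [0, 0, 0, 0, 0, -2, 0.8],
    [0, 0, 0, 0, 0, 0, 1]
  ]
}}

```text
t: 10.4
tool_pos: [596.0, -91.3, 98.3]
orientation: [3.131, -0.245, 0.012]
ft_force: [1.1, -0.3, 0.6]
gripper_width: 0.968
```

```bash
python3 go.py 429 60.5 60 1.6
python3 - <<'E'
from h import *
im,d,W=pts('wrist'); Z=W[...,2]
v,u=np.mgrid[:420,:560]
rect(W,big((u>190)&(u<370)&(v>100)&(v<330)&(Z>35)&(Z<45)),'walnut'); rect(W,big((u>150)&(u<400)&(v>80)&(v<330)&(Z>20)&(Z<30)),'green vis')
E
```

```text
t 10.4 p [596.  -91.3  98.3] yaw -8.95 tilt [ 0.45 -0.09] F [ 1.1 -0.3  0.6] w 85.2
n 6 | total yaw az -0.1841 | tool cm BEFORE turn [-18.884 -12.396   3.678] AFTER turn [-16.295 -15.644   3.678]
walnut c [593.2 -91.5] size 58.2 83.9 long-axis deg -8.9 z 40.1 9989
green vis c [ 582.9 -157.3] size 0.8 112.9 long-axis deg -8.82 z 25.2 574
```

Walnut lies flat at (593.2,-91.5), top at z 40. On to oak.

Emit:
{"api": "step_arm", "payload": {
  "series": [
    [0, 0, -0.092, 0, 0, 0, 1],
    [0, 0, -0.092, 0, 0, 0, 1],
    [0, 0, 0, -3.2, -3.1, 0, 1],
    [0, 0, 0, -3.2, -3.1, 0, 1],
    [0, 0, 0, -3.2, -3.1, 0, 1],
    [0, 0, 0, -3.2, -3.1, 1.2, 1],
    [0, 0, 0, -3.2, -3.2, 1.2, 1],
    [0, 0, 0, 0, 0, 0.6, 1],
    [0, 0, 0, 0, 0, 0, 1],
    [0, 0, 0, 0, 0, 0, 1]
  ]
}}

```text
t: 11.45
tool_pos: [429.0, 60.4, 63.7]
orientation: [3.141, 0.044, -0.0]
ft_force: [0.8, 0.2, 1.0]
gripper_width: 0.999
```

```bash
python3 - <<'E'
from h import *
im,d,W=pts('wrist'); Z=W[...,2]
v,u=np.mgrid[:420,:560]
rect(W,big((u>190)&(u<370)&(v>90)&(v<330)&(Z>7)&(Z<25)),'oak')
E
python3 go.py 428 60.9 -15.9 1.6
```

```text
oak c [427.5  60.7] size 83.8 58.3 long-axis deg 1.36 z 15.1 10829
t 11.5 p [429.7  60.3  64.2] yaw 1.55 tilt [ 0.04 -0.01] F [-0.8 -0.5  0.9] w 88.2
n 2 | total yaw az -0.0009 | tool cm BEFORE turn [-0.169 -0.066  8.012] AFTER turn [-0.169 -0.067  8.012]
```

Emit:
{"api": "step_arm", "payload": {
  "series": [
    [0, 0, 0, -0.2, 0, 3.0, 1],
    [0, 0, 0, 0, 0, 3.0, 1],
    [0, 0, 0, 0, 0, 1.5, 1],
    [0, 0, 0, 0, 0, 0.5, 1],
    [0, 0, 0, 0, 0, 0, 1]
  ]
}}

```text
t: 12.0
tool_pos: [427.0, 60.2, -16.2]
orientation: [3.141, 0.042, -0.001]
ft_force: [0.3, -0.2, 0.3]
gripper_width: 0.999
```

```bash
python3 go.py 427.5 60.7 -15.9 1.4
```

```text
t 12.0 p [427.   60.2 -16.2] yaw 1.52 tilt [-0.04 -0.01] F [ 0.3 -0.2  0.3] w 87.9
n 1 | total yaw az 0.002 | tool cm BEFORE turn [ 0.049 -0.053 -0.028] AFTER turn [ 0.049 -0.053 -0.028]
```

Emit:
{"api": "step_arm", "payload": {
  "series": [
    [0, 0, 0, 0, 0, 0, -0.2],
    [0, 0, 0, 0, 0, 0, -0.2],
    [0, 0, 0, 0, 0, 0, -0.2],
    [0, 0, 0, 0, 0, 0, -0.2],
    [0, 0, 0, 0, 0, 0, -0.2],
    [0, 0, 0, 0, 0, 0, -0.2],
    [0, 0, 0, 0, 0, -2.0, -0.2],
    [0, 0, 0, 0, 0, -4.0, -0.2],
    [0, 0, 0, 0, 0, -4.0, -0.2],
    [0, 0, 0.09, 0, 0, 0, -0.2],
    [0, 0, 0.092, 0, 0, 0, -0.2],
    [0, 0, 0, 0, 0, 0, -0.2]
  ]
}}

```text
t: 13.2
tool_pos: [426.2, 60.8, 84.2]
orientation: [-3.132, 0.242, -0.0]
ft_force: [0.4, 0.4, -0.1]
gripper_width: 0.652
```

```bash
python3 go.py 592.5 -91 84 -8.9
```

```text
t 13.2 p [426.2  60.8  84.2] yaw -8.84 tilt [0.01 0.  ] F [ 0.4  0.4 -0.1] w 57.4
n 6 | total yaw az 0.001 | tool cm BEFORE turn [18.77  12.446  0.021] AFTER turn [18.782 12.427  0.021]
```

Emit:
{"api": "step_arm", "payload": {
  "series": [
    [0, 0, 0, 3.2, 2.1, 0, -0.2],
    [0, 0, 0, 3.2, 2.1, 0, -0.2],
    [0, 0, 0, 3.2, 2.1, 0, -0.2],
    [0, 0, 0, 3.2, 2.1, 0, -0.2],
    [0, 0, 0, 3.1, 2.1, 0, -0.2],
    [0, 0, 0, 2.9, 1.9, 0, -0.2],
    [0, 0, 0, 0, 0, 0, -0.2],
    [0, 0, 0, 0, 0, 0, -0.2],
    [0, 0, 0, 0, 0, 0, -0.2]
  ]
}}

```text
t: 14.1
tool_pos: [591.5, -89.9, 83.0]
orientation: [-3.132, 0.24, 0.004]
ft_force: [-0.5, -0.4, -1.8]
gripper_width: 0.652
```

```bash
python3 go.py 592.5 -91 24.5 -8.9
```

```text
t 14.1 p [591.5 -89.9  83. ] yaw -8.77 tilt [-0.15  0.04] F [-0.5 -0.4 -1.8] w 57.4
n 2 | total yaw az 0.0023 | tool cm BEFORE turn [0.128 0.1   5.85 ] AFTER turn [0.128 0.1   5.85 ]
```

Emit:
{"api": "step_arm", "payload": {
  "series": [
    [0, 0, 0, 0, 0.1, 2.5, -0.2],
    [0, 0, 0, 0, 0, 2.0, -0.2],
    [0, 0, 0, 0, 0, 0.8, -0.2],
    [0, 0, 0, 0, 0, 0.3, -0.2],
    [0, 0, 0, 0, 0, 0, -0.2],
    [0, 0, 0, 0, 0, 0, -0.2]
  ]
}}

```text
t: 14.7
tool_pos: [593.7, -91.5, 29.2]
orientation: [3.132, -0.241, 0.003]
ft_force: [0.6, 0.6, -0.9]
gripper_width: 0.652
```

```bash
python3 go.py 592.5 -91 24.5 -8.9
```

```text
t 14.7 p [593.7 -91.5  29.2] yaw -8.81 tilt [ 0.09 -0.02] F [ 0.6  0.6 -0.9] w 57.4
n 1 | total yaw az 0.0016 | tool cm BEFORE turn [-0.125 -0.03   0.466] AFTER turn [-0.125 -0.03   0.466]
```

Emit:
{"api": "step_arm", "payload": {
  "series": [
    [0, 0, 0, 0, 0, 0.2, -0.2],
    [0, 0, 0, 0, 0, 0.1, -0.2],
    [0, 0, 0, 0, 0, 0, -0.2],
    [0, 0, 0, 0, 0, 0, -0.2]
  ]
}}

```text
t: 15.1
tool_pos: [593.1, -91.6, 25.2]
orientation: [3.132, -0.242, 0.0]
ft_force: [-0.3, -0.3, 0.3]
gripper_width: 0.658
```

```bash
python3 go.py 592.5 -91 24 -8.9
```

```text
t 15.1 p [593.1 -91.6  25.2] yaw -8.84 tilt [ 0.01 -0.  ] F [-0.3 -0.3  0.3] w 57.9
n 1 | total yaw az 0.0011 | tool cm BEFORE turn [-0.065 -0.054  0.125] AFTER turn [-0.065 -0.054  0.125]
```

Emit:
{"api": "step_arm", "payload": {
  "series": [
    [0, 0, 0, 0, 0, 0.1, -0.2],
    [0, 0, 0, 0, 0, 0, -0.2],
    [0, 0, 0, 0, 0, 0, 0.5],
    [0, 0, 0, 0, 0, 0, 0.6],
    [0, 0, 0, 0, 0, 0, 0.8],
    [0, 0, 0, 0, 0, 0, 0.8],
    [0, 0, 0, 0, 0, 0, 0.8],
    [0, 0, 0, 0, 0, -2.5, 0.8],
    [0, 0, 0, 0, 0, -4, 0.8],
    [0, 0, 0, 0, 0, -2, 0.8],
    [0, 0, 0, 0, 0, 0, 0.8]
  ]
}}

```text
t: 16.2
tool_pos: [596.2, -92.2, 113.3]
orientation: [3.131, -0.242, 0.012]
ft_force: [0.9, 0.1, -0.2]
gripper_width: 0.898
```

```bash
cat >> h.py <<'E'
def tray(m=None):
    im,d,W=pts('wrist'); Z=W[...,2]
    return im,W,Z
E
python3 - <<'E'
from h import *
im,d,W=pts('wrist'); Z=W[...,2]
v,u=np.mgrid[:420,:560]
m=(u>170)&(u<390)&(v>90)&(v<330)
rect(W,big(m&(Z>50)&(Z<60)&(v>170)),'oak')
F=(Z>53)&(Z<60)&~((u>190)&(u<370)&(v>165))
rect(W,big(F),'fences')
cv2.imwrite('pics/w6.png',im[:,:,::-1])
E
python3 go.py
```

```text
oak c [589.9 -91.9] size 58.2 76.5 long-axis deg -8.96 z 55.1 8911
fences c [ 613.9 -107.7] size 124.2 86.8 long-axis deg 81.18 z 56.7 4056
t 16.25 p [594.5 -91.9 110.8] yaw -8.84 tilt [ 0.22 -0.04] F [-0.3 -1.5 -0.9] w 79.5
```

View pics/w6.png

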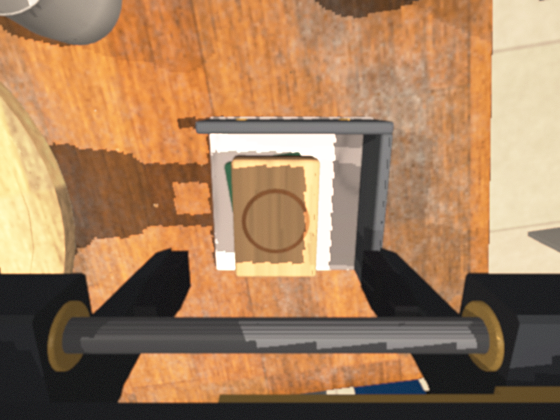

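Oak sits squarely on the pile (ring at about (275,220)), and a green corner sticks out at (230,180). Turning 90° to push the pile toward the side fence with both fingertips.

Emit:
{"api": "step_arm", "payload": {
  "series": [
    [0, 0, -0.143, 0, 0, 0, -0.32],
    [0, 0, -0.143, 0, 0, 0, -0.32],
    [0, 0, -0.143, 0, 0, 0, -0.32],
    [0, 0, -0.143, 0, 0, 0, -0.32],
    [0, 0, -0.143, 0, 0, 0, -0.32],
    [0, 0, -0.143, 0, 0, 0, -0.32],
    [0, 0, -0.143, 0, 0, 0, -0.32],
    [0, 0, -0.143, 0, 0, 0, -0.32],
    [0, 0, -0.143, 0, 0, 0, -0.32],
    [0, 0, -0.143, 0, 0, 0, -0.32],
    [0, 0, -0.141, 0, 0, 0, -0.32],
    [0, 0, 0, 0, 0, 0, -0.32]
  ]
}}

```text
t: 17.45
tool_pos: [591.3, -91.2, 106.5]
orientation: [-2.383, -2.042, 0.004]
ft_force: [0.3, -0.1, 1.3]
gripper_width: 0.339
```

```bash
python3 go.py 602 -34.8 -3 81.15
```

```text
t 17.45 p [591.3 -91.2 106.5] yaw 81.2 tilt [-0.23  0.04] F [ 0.3 -0.1  1.3] w 29.9
n 3 | total yaw az 0.0009 | tool cm BEFORE turn [ 5.74   0.243 10.949] AFTER turn [ 5.74   0.238 10.949]
```

Emit:
{"api": "step_arm", "payload": {
  "series": [
    [0, 0, 0, 3.0, 0.2, 0, -0.32],
    [0, 0, 0, 2.7, 0, 0, -0.32],
    [0, 0, 0, 0, 0, 0, -0.32],
    [0, 0, 0, 0, 0, 4, -0.32],
    [0, 0, 0, 0, 0, 4, -0.32],
    [0, 0, 0, 0, 0, 2, -0.32],
    [0, 0, 0, 0, 0, 0.7, -0.32],
    [0, 0, 0, 0, 0, 0, -0.32],
    [0, 0, 0, 0, 0, 0, -0.32]
  ]
}}

```text
t: 18.35
tool_pos: [604.6, -36.0, 3.0]
orientation: [2.386, 2.042, 0.001]
ft_force: [-0.5, 0.2, -0.2]
gripper_width: 0.34
```

```bash
python3 go.py 602 -34.8 -3 81.15
```

```text
t 18.35 p [604.6 -36.    3. ] yaw 81.12 tilt [ 0.08 -0.01] F [-0.5  0.2 -0.2] w 29.9
n 1 | total yaw az -0.0006 | tool cm BEFORE turn [ 0.082 -0.275  0.599] AFTER turn [ 0.082 -0.275  0.599]
```

Emit:
{"api": "step_arm", "payload": {
  "series": [
    [0, 0, 0, 0, 0, 0.4, -0.32],
    [0, 0, 0, -0.4, -0.1, 0, -0.32],
    [0, 0, 0, -0.4, 0, 0, -0.32],
    [0, 0, 0, -0.3, 0, 0, -0.32],
    [0, 0, 0, -0.3, 0, 0, -0.32],
    [0, 0, 0, -0.3, 0, 0, -0.32],
    [0, 0, 0, -0.3, 0, 0, -0.32],
    [0, 0, 0, -0.3, 0, 0, -0.32],
    [0, 0, 0, -0.3, 0, 0, -0.32],
    [0, 0, 0, -0.3, 0, 0, -0.32],
    [0, 0, 0, 0, 0, 0, -0.32]
  ]
}}

```text
t: 19.45
tool_pos: [598.0, -64.5, -2.0]
orientation: [-2.386, -2.044, 0.001]
ft_force: [0.5, 1.3, -0.8]
gripper_width: 0.334
```

```bash
cat > tr.py <<'E'
from h import *
s=get_state();p=s['tool_pos']-np.array([593.2,-104.3,0]);a=np.radians(-8.85)
r=lambda v:(round(v[0]*np.cos(a)+v[1]*np.sin(a),2),round(-v[0]*np.sin(a)+v[1]*np.cos(a),2))
print('t',round(s['t'],2),'tray xy',r(p),'z',round(p[2],1),'F tray',r(s['ft_force']),round(s['ft_force'][2],1))
E
python3 tr.py
```

```text
t 19.45 tray xy (np.float64(-1.35), np.float64(40.02)) z -2.0 F tray (np.float64(0.27), np.float64(1.37)) -0.8
```

Emit:
{"api": "step_arm", "payload": {
  "series": [
    [0, 0, 0, -0.3, 0, 0, -0.32],
    [0, 0, 0, -0.3, 0, 0, -0.32],
    [0, 0, 0, -0.3, 0, 0, -0.32],
    [0, 0, 0, -0.3, 0, 0, -0.32],
    [0, 0, 0, -0.3, 0, 0, -0.32],
    [0, 0, 0, -0.2, 0, 0, -0.32],
    [0, 0, 0, -0.2, 0, 0, -0.32],
    [0, 0, 0, -0.2, 0, 0, -0.32],
    [0, 0, 0, 0, 0, 0, -0.32]
  ]
}}

```text
t: 20.35
tool_pos: [594.7, -85.1, -2.0]
orientation: [-2.386, -2.044, 0.001]
ft_force: [-0.2, 0.8, 1.1]
gripper_width: 0.34
```

```bash
python3 tr.py
```

```text
t 20.35 tray xy (np.float64(-1.42), np.float64(19.2)) z -2.0 F tray (np.float64(-0.29), np.float64(0.8)) 1.1
```

Emit:
{"api": "step_arm", "payload": {
  "series": [
    [0, 0, 0, -0.1, 0, 0, -0.32],
    [0, 0, 0, -0.1, 0, 0, -0.32],
    [0, 0, 0, -0.1, 0, 0, -0.32],
    [0, 0, 0, 0, 0, 0, -0.32]
  ]
}}

```text
t: 20.75
tool_pos: [594.4, -87.9, -2.0]
orientation: [-2.386, -2.044, 0.001]
ft_force: [0.4, 2.1, -1.4]
gripper_width: 0.342
```

Emit:
{"api": "step_arm", "payload": {
  "series": [
    [0, 0, 0, -0.1, 0, 0, -0.32],
    [0, 0, 0, 0, 0, 0, -0.32]
  ]
}}

```text
t: 20.95
tool_pos: [594.3, -88.7, -2.0]
orientation: [-2.386, -2.044, 0.0]
ft_force: [-0.4, 1.3, -0.7]
gripper_width: 0.339
```

```bash
python3 tr.py
```

```text
t 20.95 tray xy (np.float64(-1.33), np.float64(15.53)) z -2.0 F tray (np.float64(-0.61), np.float64(1.26)) -0.7
```

Still sliding (about 1.5 N). Going on in 0.5 mm steps.

Emit:
{"api": "step_arm", "payload": {
  "series": [
    [0, 0, 0, -0.05, 0, 0, -0.32],
    [0, 0, 0, -0.05, 0, 0, -0.32],
    [0, 0, 0, 0, 0, 0, -0.32]
  ]
}}

```text
t: 21.25
tool_pos: [594.3, -89.0, -2.0]
orientation: [-2.386, -2.043, -0.001]
ft_force: [0.1, 6.4, -0.0]
gripper_width: 0.343
```

Emit:
{"api": "step_arm", "payload": {
  "series": [
    [0, 0, 0, -0.05, 0, 0, -0.32],
    [0, 0, 0, 0, 0, 0, -0.32]
  ]
}}

```text
t: 21.45
tool_pos: [594.2, -89.0, -2.0]
orientation: [-2.385, -2.042, -0.002]
ft_force: [0.7, 7.2, 0.2]
gripper_width: 0.34
```

Emit:
{"api": "step_arm", "payload": {
  "series": [
    [0, 0, 0, -0.05, 0, 0, -0.32],
    [0, 0, 0, 0, 0, 0, -0.32]
  ]
}}

```text
t: 21.65
tool_pos: [594.3, -89.0, -2.0]
orientation: [-2.385, -2.042, -0.003]
ft_force: [0.2, 8.7, -0.1]
gripper_width: 0.337
```

```bash
python3 tr.py
```

```text
t 21.65 tray xy (np.float64(-1.31), np.float64(15.3)) z -2.0 F tray (np.float64(-1.16), np.float64(8.59)) -0.1
```

The pile is seated on the side fence: force rises to 8 N while the position stays put, so the tray didn't move. Backing off, lifting and turning for the end-fence push.

Emit:
{"api": "step_arm", "payload": {
  "series": [
    [0, 0, 0, 1.0, 0, 0, -0.32],
    [0, 0, 0, 1.0, 0, 0, -0.32],
    [0, 0, 0, 0, 0, -4, -0.32],
    [0, 0, 0, 0, 0, -4, -0.32],
    [0, 0, 0, 0, 0, -1, -0.5],
    [0, 0, 0.143, 0, 0, 0, -0.5],
    [0, 0, 0.143, 0, 0, 0, -0.5],
    [0, 0, 0.143, 0, 0, 0, -0.5],
    [0, 0, 0.143, 0, 0, 0, -0.5],
    [0, 0, 0.143, 0, 0, 0, -0.5],
    [0, 0, 0.143, 0, 0, 0, -0.5],
    [0, 0, 0.143, 0, 0, 0, -0.5]
  ]
}}

```text
t: 22.85
tool_pos: [596.9, -71.0, 87.5]
orientation: [3.075, 0.64, -0.001]
ft_force: [0.3, 0.1, -0.4]
gripper_width: 0.247
```

Emit:
{"api": "step_arm", "payload": {
  "series": [
    [0, 0, 0.143, 0, 0, 0, -0.5],
    [0, 0, 0.143, 0, 0, 0, -0.5],
    [0, 0, 0.143, 0, 0, 0, -0.5],
    [0, 0, 0.141, 0, 0, 0, -0.5],
    [0, 0, 0, 0, 0, 0, -0.5],
    [0, 0, 0, 0, 0, 0, -0.5]
  ]
}}

```text
t: 23.45
tool_pos: [597.0, -71.0, 87.7]
orientation: [3.132, -0.237, -0.001]
ft_force: [-0.8, 1.1, -0.6]
gripper_width: 0.249
```

```bash
python3 tr.py; python3 go.py 520.5 -116 -3 -8.85
python3 - <<'E'
from h import *
im,d,W=pts('wrist'); Z=W[...,2]
cv2.imwrite('pics/w7.png',im[:,:,::-1])
E
```

```text
t 23.45 tray xy (np.float64(-1.41), np.float64(33.52)) z 87.7 F tray (np.float64(-1.0), np.float64(0.94)) -0.6
t 23.45 p [597.  -71.   87.7] yaw -8.64 tilt [-0.03 -0.01] F [-0.8  1.1 -0.6] w 21.9
n 3 | total yaw az 0.0037 | tool cm BEFORE turn [-6.879  5.599  9.073] AFTER turn [-6.858  5.624  9.073]
```

View pics/w7.png

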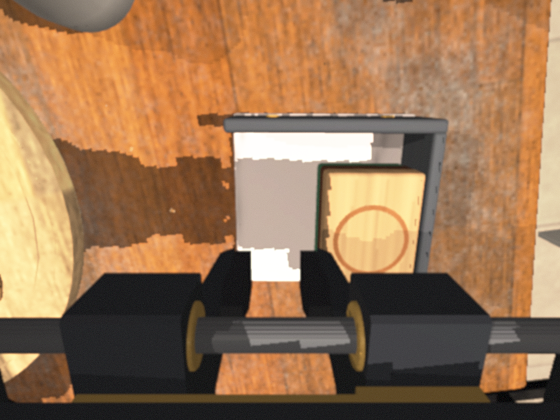

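The pile lies flush along the side fence, ring up; the gap to the end fence remains. Moving behind it with the jaws narrowed.

Emit:
{"api": "step_arm", "payload": {
  "series": [
    [0, 0, 0.004, -3.4, 2.8, 0, -0.8],
    [0, 0, 0, -3.4, 2.8, 0, -0.8],
    [0, 0, 0, 0, 0, 0, -0.8],
    [0, 0, 0, 0, 0, 4, -0.8],
    [0, 0, 0, 0, 0, 4, -0.8],
    [0, 0, 0, 0, 0, 0.8, -0.8],
    [0, 0, 0, 0, 0, 0, -0.8],
    [0, 0, 0, 0, 0, 0, -0.8]
  ]
}}

```text
t: 24.3
tool_pos: [522.9, -115.9, 1.4]
orientation: [3.132, -0.247, 0.003]
ft_force: [-0.6, 0.3, 0.3]
gripper_width: 0.104
```

```bash
python3 tr.py; python3 go.py 520.5 -116 -2 -8.85
```

```text
t 24.3 tray xy (np.float64(-67.7), np.float64(-22.28)) z 1.4 F tray (np.float64(-0.62), np.float64(0.18)) 0.3
t 24.3 p [ 522.9 -115.9    1.4] yaw -9.02 tilt [ 0.11 -0.03] F [-0.6  0.3  0.3] w 9.2
n 1 | total yaw az -0.003 | tool cm BEFORE turn [-0.234  0.047  0.336] AFTER turn [-0.234  0.046  0.336]
```

Emit:
{"api": "step_arm", "payload": {
  "series": [
    [0, 0, 0, 0, 0, 0.2, -0.8],
    [0, 0, 0, 0.3, 0, 0, -0.8],
    [0, 0, 0, 0.3, 0, 0, -0.8],
    [0, 0, 0, 0.3, 0, 0, -0.8],
    [0, 0, 0, 0.3, 0, 0, -0.8],
    [0, 0, 0, 0.3, 0, 0, -0.8],
    [0, 0, 0, 0.3, 0, 0, -0.8],
    [0, 0, 0, 0.2, 0, 0, -0.8],
    [0, 0, 0, 0.2, 0, 0, -0.8],
    [0, 0, 0, 0.2, 0, 0, -0.8],
    [0, 0, 0, 0, 0, 0, -0.8]
  ]
}}

```text
t: 25.4
tool_pos: [545.6, -119.6, -1.9]
orientation: [3.132, -0.248, 0.001]
ft_force: [-1.4, 0.4, -0.5]
gripper_width: 0.102
```

```bash
python3 tr.py
```

```text
t 25.4 tray xy (np.float64(-44.67), np.float64(-22.46)) z -1.9 F tray (np.float64(-1.42), np.float64(0.17)) -0.5
```

Emit:
{"api": "step_arm", "payload": {
  "series": [
    [0, 0, 0, 0.1, 0, 0, -0.8],
    [0, 0, 0, 0.1, 0, 0, -0.8],
    [0, 0, 0, 0.1, 0, 0, -0.8],
    [0, 0, 0, 0.1, 0, 0, -0.8],
    [0, 0, 0, 0, 0, 0, -0.8]
  ]
}}

```text
t: 25.9
tool_pos: [549.3, -120.2, -1.9]
orientation: [3.132, -0.248, 0.001]
ft_force: [0.0, 0.8, -0.2]
gripper_width: 0.096
```

Emit:
{"api": "step_arm", "payload": {
  "series": [
    [0, 0, 0, 0.1, 0, 0, -0.8],
    [0, 0, 0, 0, 0, 0, -0.8]
  ]
}}

```text
t: 26.1
tool_pos: [550.2, -120.3, -1.9]
orientation: [3.132, -0.248, 0.001]
ft_force: [-1.7, 0.8, -0.3]
gripper_width: 0.097
```

Emit:
{"api": "step_arm", "payload": {
  "series": [
    [0, 0, 0, 0.1, 0, 0, -0.8],
    [0, 0, 0, 0, 0, 0, -0.8]
  ]
}}

```text
t: 26.3
tool_pos: [550.7, -120.4, -2.0]
orientation: [-3.132, 0.248, 0.001]
ft_force: [-2.7, 0.6, 1.6]
gripper_width: 0.1
```

```bash
python3 tr.py
```

```text
t 26.3 tray xy (np.float64(-39.51), np.float64(-22.48)) z -2.0 F tray (np.float64(-2.81), np.float64(0.16)) 1.6
```

Emit:
{"api": "step_arm", "payload": {
  "series": [
    [0, 0, 0, 0.05, 0, 0, -0.8],
    [0, 0, 0, 0, 0, 0, -0.8]
  ]
}}

```text
t: 26.5
tool_pos: [551.1, -120.5, -2.0]
orientation: [-3.132, 0.248, 0.001]
ft_force: [-4.1, 0.5, 1.9]
gripper_width: 0.104
```

Emit:
{"api": "step_arm", "payload": {
  "series": [
    [0, 0, 0, 0.05, 0, 0, -0.8],
    [0, 0, 0, 0, 0, 0, -0.8]
  ]
}}

```text
t: 26.7
tool_pos: [551.4, -120.5, -2.0]
orientation: [-3.132, 0.248, 0.002]
ft_force: [-5.6, 0.6, 3.3]
gripper_width: 0.099
```

Emit:
{"api": "step_arm", "payload": {
  "series": [
    [0, 0, 0, 0.05, 0, 0, -0.8],
    [0, 0, 0, 0, 0, 0, -0.8]
  ]
}}

```text
t: 26.9
tool_pos: [551.4, -120.5, -2.0]
orientation: [-3.132, 0.248, 0.003]
ft_force: [-7.0, 2.3, 4.2]
gripper_width: 0.102
```

```bash
python3 tr.py
```

```text
t 26.9 tray xy (np.float64(-38.8), np.float64(-22.42)) z -2.0 F tray (np.float64(-7.27), np.float64(1.2)) 4.2
```

Seated on the end fence as well: -38.8, holding at 7 N. Backing off, then turning for a final squaring push toward the side fence.

Emit:
{"api": "step_arm", "payload": {
  "series": [
    [0, 0, 0, -1.0, 0, 0, -0.8],
    [0, 0, 0, -1.0, 0, 0, -0.8],
    [0, 0, 0, 0, 0, -4, -0.5],
    [0, 0, 0, 0, 0, -4, -0.32],
    [0, 0, 0, 0, 0, -2, -0.32],
    [0, 0, 0, 3, -1.5, 0, -0.32],
    [0, 0, 0, 3, -1.5, 0, -0.32],
    [0, 0, 0, 0, 0, 0, -0.32],
    [0, 0, 0, 0, 0, 0, -0.32]
  ]
}}

```text
t: 27.8
tool_pos: [596.6, -97.2, 98.0]
orientation: [3.132, -0.247, 0.0]
ft_force: [-0.2, -0.2, -0.2]
gripper_width: 0.336
```

```bash
python3 - <<'E'
from h import *
im,d,W=pts('wrist'); Z=W[...,2]; np.savez('w8.npz',im=im,W=W)
a=np.radians(-8.85); O=np.array([593.2,-104.3])
q=W[...,:2]-O; X=q[...,0]*np.cos(a)+q[...,1]*np.sin(a); Y=-q[...,0]*np.sin(a)+q[...,1]*np.cos(a)
def seg(Zlo,Zhi,m): 
    k=(Z>Zlo)&(Z<Zhi)&m; return k
# height profile across side fence (along Y at fixed X) and across end fence (along X at fixed Y)
for x0 in(-15,0,15,30,45):
    k=(abs(X-x0)<2)&(Y<-10)&(Y>-75); o=np.argsort(-Y[k]); y=Y[k][o]; z=Z[k][o]
    print('X',x0,[(round(float(np.median(z[(y<b+1)&(y>=b)])),1) if ((y<b+1)&(y>=b)).any() else None) for b in range(-45,-66,-1)])
for y0 in(-45,-35,-25,-15,-5):
    k=(abs(Y-y0)<2)&(X>40); x=X[k]; z=Z[k]
    print('Y',y0,[(round(float(np.median(z[(x<b+1)&(x>=b)])),1) if ((x<b+1)&(x>=b)).any() else None) for b in range(46,70)])
cv2.imwrite('pics/w8.png',cv2.resize(im[90:330,180:480,::-1],None,fx=2.5,fy=2.5,interpolation=cv2.INTER_CUBIC))
E
python3 tr.py
```

```text
X -15 [55.2, 54.9, 55.4, 54.7, 55.2, 55.4, 54.8, 54.8, 55.0, 53.7, 55.8, 56.2, 57.6, 57.0, 57.0, 57.1, 56.9, 55.7, None, None, None]
X 0 [55.1, 55.1, 55.2, 55.3, 54.7, 54.9, 55.0, 54.9, 54.6, 54.5, 55.5, 56.7, 57.3, 56.9, 56.7, 56.9, 56.7, 56.6, 54.8, None, None]
X 15 [55.9, 55.1, 55.1, 55.0, 54.9, 54.8, 54.7, 54.9, 54.2, 54.2, 55.5, 56.7, 57.4, 57.1, 56.9, 57.2, 57.0, 56.3, None, None, None]
X 30 [126.7, 196.8, 196.1, 196.1, 196.1, 195.8, 196.1, 196.2, 195.6, 195.9, 195.0, 194.9, 194.4, 58.0, 56.9, 57.1, 57.1, 56.2, None, None, None]
X 45 [55.2, 55.0, 55.2, 54.7, 55.1, 54.8, 55.0, 55.1, 54.2, 53.9, 56.0, 56.7, 56.5, 57.2, 57.4, 57.1, 57.1, 56.5, None, None, None]
Y -45 [55.0, 54.9, 54.5, 54.9, 55.1, 54.8, 54.9, 55.1, 54.8, 54.4, 55.8, 56.5, 56.9, 56.8, 57.0, 56.8, 57.0, 56.5, 41.4, 8.2, 1.1, 0.1, 0.8, 0.1]
Y -35 [55.2, 54.9, 55.3, 55.0, 54.9, 54.8, 55.2, 55.2, 54.7, 53.7, 55.8, 56.5, 57.4, 57.4, 56.9, 56.8, 56.8, 56.8, 42.0, 8.9, 0.4, -0.0, 0.1, 0.1]
Y -25 [55.5, 54.7, 55.1, 54.7, 54.9, 55.0, 55.1, 55.0, 54.7, 54.3, 55.2, 56.8, 57.0, 56.7, 57.2, 56.9, 57.4, 56.8, 40.8, 4.2, -0.2, -0.2, -0.1, 0.3]
Y -15 [55.3, 54.7, 55.6, 55.0, 55.1, 54.6, 55.2, 55.2, 54.1, 54.2, 55.2, 56.4, 57.0, 56.8, 56.8, 57.2, 57.2, 56.8, 41.0, 4.5, 0.3, 0.3, 0.1, 0.3]
Y -5 [55.0, 54.8, 54.5, 55.2, 55.0, 55.1, 55.0, 55.3, 54.5, 53.9, 54.9, 56.6, 57.2, 56.7, 57.2, 57.1, 57.3, 56.8, 40.7, 0.9, 0.3, -0.2, 0.3, -0.3]
t 27.85 tray xy (np.float64(1.46), np.float64(7.27)) z 97.7 F tray (np.float64(-0.3), np.float64(0.24)) 0.3
```

View pics/w8.png

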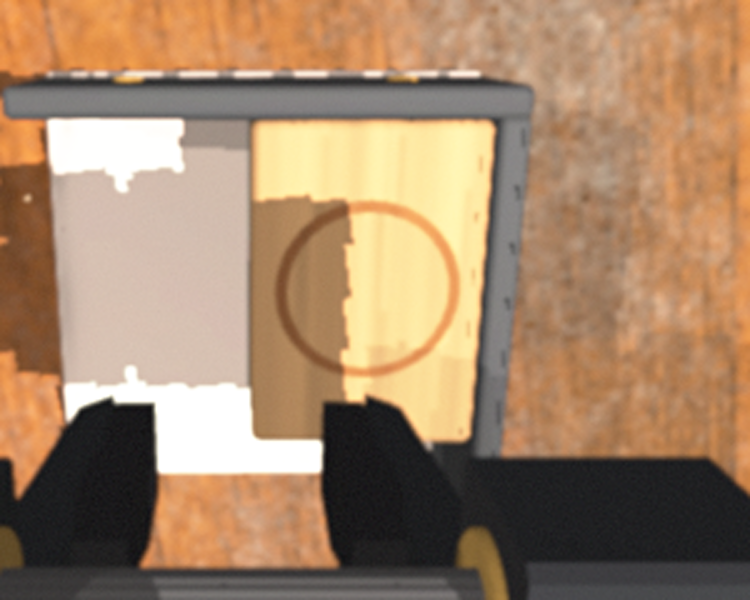

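The crop shows oak tight against both fences with no gap, and the lower layers' visible edges in line with it. One more gentle y push for all layers.

Emit:
{"api": "step_arm", "payload": {
  "series": [
    [0, 0, -0.143, 0, 0, 0, -0.32],
    [0, 0, -0.143, 0, 0, 0, -0.32],
    [0, 0, -0.143, 0, 0, 0, -0.32],
    [0, 0, -0.143, 0, 0, 0, -0.32],
    [0, 0, -0.143, 0, 0, 0, -0.32],
    [0, 0, -0.143, 0, 0, 0, -0.32],
    [0, 0, -0.143, 0, 0, 0, -0.32],
    [0, 0, -0.143, 0, 0, 0, -0.32],
    [0, 0, -0.143, 0, 0, 0, -0.32],
    [0, 0, -0.143, 0, 0, 0, -0.32],
    [0, 0, -0.141, 0, 0, 0, -0.32],
    [0, 0, 0, 0, 0, 0, -0.32]
  ]
}}

```text
t: 29.05
tool_pos: [595.1, -97.8, 97.7]
orientation: [-2.39, -2.038, 0.001]
ft_force: [0.4, -0.0, 0.4]
gripper_width: 0.343
```

```bash
python3 tr.py; python3 go.py 612 -61.7 -2 81.15
```

```text
t 29.05 tray xy (np.float64(0.87), np.float64(6.76)) z 97.7 F tray (np.float64(0.36), np.float64(0.05)) 0.4
t 29.05 p [595.1 -97.8  97.7] yaw 80.93 tilt [-0.06  0.  ] F [ 0.4 -0.   0.4] w 30.2
n 3 | total yaw az -0.0039 | tool cm BEFORE turn [3.828 1.112 9.967] AFTER turn [3.823 1.127 9.967]
```

Emit:
{"api": "step_arm", "payload": {
  "series": [
    [0, 0, -0.004, 3.8, 1.1, 0, -0.32],
    [0, 0, 0, 0, 0, 0, -0.32],
    [0, 0, 0, 0, 0, 4, -0.32],
    [0, 0, 0, 0, 0, 4, -0.32],
    [0, 0, 0, 0, 0, 1.9, -0.32],
    [0, 0, 0, 0, 0, 0, -0.32],
    [0, 0, 0, -0.5, 0, 0, -0.32],
    [0, 0, 0, -0.5, 0, 0, -0.32],
    [0, 0, 0, -0.5, 0, 0, -0.32],
    [0, 0, 0, -0.5, 0, 0, -0.32],
    [0, 0, 0, 0, 0, 0, -0.32]
  ]
}}

```text
t: 30.15
tool_pos: [611.0, -82.3, 0.1]
orientation: [2.386, 2.042, 0.001]
ft_force: [-0.4, -0.6, -0.5]
gripper_width: 0.343
```

```bash
python3 tr.py
```

```text
t 30.15 tray xy (np.float64(14.16), np.float64(24.42)) z 0.1 F tray (np.float64(-0.33), np.float64(-0.66)) -0.5
```

Emit:
{"api": "step_arm", "payload": {
  "series": [
    [0, 0, 0, -0.2, 0, 0.1, -0.32],
    [0, 0, 0, -0.2, 0, 0, -0.32],
    [0, 0, 0, -0.2, 0, 0, -0.32],
    [0, 0, 0, -0.1, 0, 0, -0.32],
    [0, 0, 0, 0, 0, 0, -0.32]
  ]
}}

```text
t: 30.65
tool_pos: [609.3, -88.3, -2.0]
orientation: [-2.386, -2.044, 0.0]
ft_force: [0.3, 1.3, -0.6]
gripper_width: 0.34
```

Emit:
{"api": "step_arm", "payload": {
  "series": [
    [0, 0, 0, -0.1, 0, 0, -0.32],
    [0, 0, 0, 0, 0, 0, -0.32]
  ]
}}

```text
t: 30.85
tool_pos: [609.2, -89.2, -1.9]
orientation: [-2.386, -2.044, 0.0]
ft_force: [-0.5, -0.2, -1.1]
gripper_width: 0.341
```

```bash
python3 tr.py
```

```text
t 30.85 tray xy (np.float64(13.47), np.float64(17.34)) z -1.9 F tray (np.float64(-0.43), np.float64(-0.28)) -1.1
```

Emit:
{"api": "step_arm", "payload": {
  "series": [
    [0, 0, 0, -0.1, 0, 0, -0.32],
    [0, 0, 0, -0.05, 0, 0, -0.32],
    [0, 0, 0, 0, 0, 0, -0.32]
  ]
}}

```text
t: 31.15
tool_pos: [609.0, -90.8, -1.9]
orientation: [2.386, 2.044, 0.0]
ft_force: [-0.6, 0.5, -0.2]
gripper_width: 0.341
```

Emit:
{"api": "step_arm", "payload": {
  "series": [
    [0, 0, 0, -0.1, 0, 0, -0.32],
    [0, 0, 0, 0, 0, 0, -0.32]
  ]
}}

```text
t: 31.35
tool_pos: [608.8, -91.3, -1.9]
orientation: [-2.386, -2.043, -0.001]
ft_force: [-0.6, 2.6, 0.7]
gripper_width: 0.342
```

```bash
python3 tr.py
```

```text
t 31.35 tray xy (np.float64(13.44), np.float64(15.29)) z -1.9 F tray (np.float64(-1.03), np.float64(2.48)) 0.7
```

Emit:
{"api": "step_arm", "payload": {
  "series": [
    [0, 0, 0, -0.05, 0, 0, -0.32],
    [0, 0, 0, 0, 0, 0, -0.32]
  ]
}}

```text
t: 31.55
tool_pos: [608.8, -91.3, -1.9]
orientation: [-2.385, -2.043, -0.002]
ft_force: [0.1, 4.5, 0.7]
gripper_width: 0.34
```

Emit:
{"api": "step_arm", "payload": {
  "series": [
    [0, 0, 0, -0.05, 0, 0, -0.32],
    [0, 0, 0, 0, 0, 0, -0.32]
  ]
}}

```text
t: 31.75
tool_pos: [608.8, -91.2, -1.9]
orientation: [-2.385, -2.043, -0.002]
ft_force: [1.1, 7.1, 1.5]
gripper_width: 0.34
```

Emit:
{"api": "step_arm", "payload": {
  "series": [
    [0, 0, 0, 1, 0, 0, -0.32],
    [0, 0, 0, 2, 0, 0, -0.32],
    [0, 0, 0, 0, 0, -4, -0.32],
    [0, 0, 0, 0, 0, -4, -0.32],
    [0, 0, 0, -4, -2, -2, -0.32],
    [0, 0, 0, 0, 0, 0, -0.32],
    [0, 0, 0, 0, 0, 0, -0.32]
  ]
}}

```text
t: 32.45
tool_pos: [587.5, -100.1, 98.8]
orientation: [2.386, 2.041, 0.001]
ft_force: [0.2, 1.0, -0.5]
gripper_width: 0.338
```

```bash
python3 - <<'E'
from h import *
im,d,W=pts('wrist'); Z=W[...,2]
a=np.radians(-8.85); O=np.array([593.2,-104.3])
cv2.imwrite('pics/w9.png',im[:,:,::-1])
T,dd,V=pts('top'); Zt=V[...,2]; v,u=np.mgrid[:420,:560]
for n,b in dict(cup=(380,428,108,156),jug=(245,300,100,148),bell=(155,202,265,310)).items():
    rect(V,big((u>b[0])&(u<b[1])&(v>b[2])&(v<b[3])&(Zt>25)),n)
# fences + pile top outline in the wrist view
q=W[...,:2]-O; X=q[...,0]*np.cos(a)+q[...,1]*np.sin(a); Y=-q[...,0]*np.sin(a)+q[...,1]*np.cos(a)
k=(abs(X)<72)&(abs(Y)<72)&(Z>50)&(Z<60); k=big(k)
L=np.stack([X,Y,Z],-1)
rect(L,k,'fences+pile (tray xy)')
# pile sides per layer: +y side, -x side
for lo,hi in((12,23),(27,38),(42,53)):
    s=(Z>lo)&(Z<hi)&(abs(X)<70)&(abs(Y)<50)
    A=s&(X>-20)&(X<50)&(Y>-5)&(Y<20); B=s&(Y<0)&(X<-15)&(X>-45)
    print(lo,'+y side',np.round(np.median(Y[A]),2) if A.any() else None,A.sum(),'-x side',np.round(np.median(X[B]),2) if B.any() else None,B.sum())
E
python3 tr.py
```

```text
cup c [ 749.3 -216. ] size 70.4 70.0 long-axis deg 2.13 z 97.7 1110
jug c [769.3  29.9] size 78.3 60.7 long-axis deg 46.76 z 41.1 81
bell c [429.8 217. ] size 54.4 54.7 long-axis deg -88.57 z 31.9 501
fences+pile (tray xy) c [17.   0.4] size 124.2 95.2 long-axis deg 89.59 z 55.4 10948
12 +y side 4.26 380 -x side None 0
27 +y side 4.26 449 -x side None 0
42 +y side 4.24 605 -x side -27.26 10
t 32.55 tray xy (np.float64(-7.13), np.float64(4.21)) z 97.1 F tray (np.float64(-0.66), np.float64(0.05)) -0.6
```

View pics/w9.png

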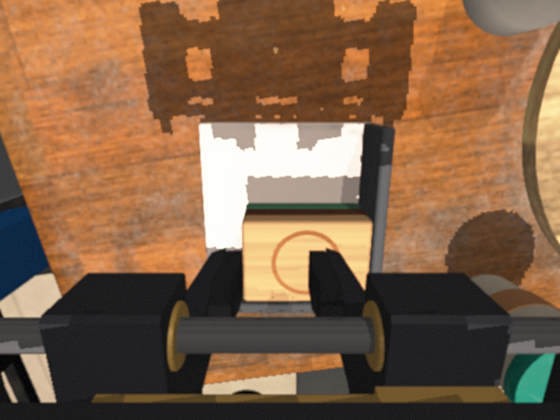

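All three +y faces lie at the same 4.25 mm. Last check: the x ends of each layer's side face.

Run:
```python
from h import *
im,d,W=pts('wrist'); Z=W[...,2]
a=np.radians(-8.85); O=np.array([593.2,-104.3])
q=W[...,:2]-O; X=q[...,0]*np.cos(a)+q[...,1]*np.sin(a); Y=-q[...,0]*np.sin(a)+q[...,1]*np.cos(a)
for lo,hi in((12,23),(27,38),(42,53)):
    A=(Z>lo)&(Z<hi)&(X>-60)&(X<60)&(Y>2.5)&(Y<6.5); x=X[A]
    print(lo,np.round(np.percentile(x,[0.5,2,98,99.5]),1),'slope',np.round(np.polyfit(x,Y[A],1)[0],4))
k=(Z>52)&(Z<60)&(abs(X)<72)&(abs(Y)<72)
print('end fence outer',np.percentile(X[k],99.5),'side outer',np.percentile(Y[k],.5))
```

```text
12 [-26.9 -25.4  56.5  56.8] slope 0.0011
27 [-26.4 -25.2  56.6  56.7] slope 0.0013
42 [-26.3 -24.6  56.5  56.7] slope 0.0007
end fence outer 63.85345978447719 side outer -60.54389012506545
```

```bash
python3 -c "
from plant import *
job_done(); print(get_state()['t'])"
```

```text
the job is handed in; nothing more can be done
the job is handed in; nothing more can be done
```

All three coasters are in one flat pile in the tray, ring side up and against both fences, and the job is handed in at about 32.6 s. From the bottom the order is green, walnut, oak. I stacked walnut and oak on green, then pushed the pile with two fingertips: side fence, end fence, side fence again. The pushes reached 7 to 9 N.

**Last checks, from the wrist depth picture:**
- **Alignment:** the long side faces of all three coasters agree within 0.02 mm, their ends within about 0.6 mm, and their angles to the fence within 0.002 rad.
- **Gap to the fences:** none visible on the top coaster (oak). The fence-side edges of the two lower ones can't be seen; I judge them by their open sides.
- **Tray:** it did not move under force, and the pile met the side fence at the same spot (15.3 mm) in both pushes.
- **Cup, jug and bell:** the cup and bell are within 1 mm of where they were. The jug reads 3.4 mm off, but from only 81 noisy points, and the arm never came near it.

**What disagreed:**
- **Fingertip length:** `tips_ahead` says the fingertips are 11 mm ahead of the TCP. In fact they were about 18 mm behind it, so my first grasp closed above walnut without touching it. I measured the real offset with the wrist camera and a slow descent, and used that from then on.
- **Tray position:** my camera estimate differed by about 2 mm from where the pushes met the fences, so I relied on the contact force.

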